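# Find the thread of a coin jar's cap and screw it home

### The arm

A 7-joint arm with a two-finger parallel gripper is mounted at the origin on a cart in front of the work surface, level with it; the furniture and walls round the work are solid. World frame = base frame: x ahead of the robot, y to its left, z up, the work surface at z = 0. Lengths are in m, angles in rad, forces in N, time in s.
With the tool pointing down it reaches from about 0.4 to 0.85 m from the base axis. Payload 4.4 kg.
Tool frame: the origin (TCP) lies at the very end of the fingers, on their centre line; the grasp point (between the pads) lies 19 mm behind it (arm.grip_point_offset is the distance from the TCP to the grasp point, in m); z points along the fingers, y is the line along which they close (so a half turn about z gives the same grasp; the last joint's range is limited). The gripper opens to 94 mm and grips with 3 to 60 N. Pads are 16 mm wide; open, the fingers measure 119 mm over their backs; the gripper's body (75 mm by 177 mm) begins 78 mm behind the grasp point.
Start: joints at [1.167, 0.628, 0.038, 1.517, -0.027, 0.996, -0.02], TCP at [0.215, -0.613, 0.205] pointing down, gripper open.
Joint ranges: [-3.06, 3.06], [-0.37, 2.12], [-1.25, 1.32], [0.18, 2.47], [-1.1, 4.24], [0.23, 1.98], [-2.94, 2.94]. Speed limits (rad/s): [2.57, 2.57, 3.14, 3.14, 3.14, 3.14, 3.14].

### API

Orientations are given as a unit quaternion [w, x, y, z].
In Python, from cell import arm, optics gives the robot as it stands.
- The arm moves only by the tool servo_tool, never from a script. Its argument "plan" is a list of rows, each a list of 7 numbers: the turn, a rotation vector about the tool's x, y, z in degrees, then the shift along the tool's x, y, z in mm, then the finger opening in mm, from 0 to 94. In form: [[ax, ay, az, x, y, z, grip], ...]. A call has 1 to 5 rows; each row is the pose to reach, as a shift and turn from the pose commanded when the call began, along the tool's axes at that moment; what a row does not reach only later rows make up. A row lasts 1/10 s, in which the tool goes at most 50 mm and 8.59 degrees, less where a joint would pass 70% of its speed; a pose out of reach is approached as far as the arm can. A call with a gripper value outside its range is refused whole. The fingers move at their own pace and stop on an object; "newtons" is the grip in N (left out, the last holds). Time passes only in rows, so rows that repeat a pose let the fingers close. It gives the time, the measured TCP pose, the force, the opening and the grip force at its end, in the units of the state.
- arm.sense(): the state, without advancing time (a new reading comes with each control period).
- optics.snapshot(name): name is "scene" or "side" or "wrist"; returns the picture (480x640x3 uint8, red, green, blue); there is no depth.
- optics.get_calibration(name): a dict with "fx", "fy", "cx", "cy" (pixels), "world_to_cam" (4x4, takes a point from world to camera coordinates); the wrist camera has in their place "mount" (4x4, takes a point from camera to tool coordinates, whose origin is the TCP and whose axes are the flange's). Camera axes: x right, y up, looking along -z (the intrinsics and any distortion apply to the point x, -y, -z); pixel columns grow to the right and rows downward; lengths in m; the calibration is good to about 2 mm. A picture is of the moment at which its call begins: read the wrist's pose just before it. get_calibration takes no time and is no camera call.
- arm.close_job(): hands the job in; it is judged then, once.
The state is a dict: "time_s": time; "joint_pos": joint angles; "joint_velocities": joint speeds; "effort": joint torques, N m; "position": TCP position; "orientation": TCP orientation; "ft_force": force on the tool from outside, world axes, zero at the start; "moment": the same for the moment, N m; "opening": finger opening in m; "gripper_force": force on a finger pad.
Only numpy, scipy, OpenCV 4.12 (cv2) and the standard library are available. Lean on these libraries where they do the work, as an engineer would, in place of code of your own. Each camera call takes 0.05 s, during which the arm holds its last target. There are 200 camera calls.

### The job

Close the coin jar with its blue screw cap: set the cap on the jar's white neck, turn it gently backwards (counter-clockwise from above) until you feel the thread drop into place, then screw it down clockwise until it is fully home against its stop, and let go. Never force the cap on the thread, and leave the things standing round about where they are.

Things in the scene. Friction and masses are not known exactly. Their poses are not given: they have to be found in the camera images.
- cap_center (a point): Centre (half-way up) of the loose blue screw cap: a ribbed cylinder 55 mm in diameter, 32 mm high, closed on top, about 40 g, standing open side down on the desk. z is its axis. Take it by its sides, across the diameter. Its own yaw does not matter: any of its four pins fits any thread start.
- cap_pins (a point): Point on the cap's axis 11 mm below its centre, level with the centres of four round pins, 4 mm thick, 90 degrees apart, that point inwards inside the cap, 5 mm above its lower edge.
- neck_top (a point): Point on the axis of the jar's white neck, level with the top of its flange (48 mm across), 101.5 mm above the desk; z up. ITS YAW DOES NOT TELL WHERE THE THREAD STARTS: the jar stands in its holder at any turn. Cap centre above this point: 13 mm with its pins resting on the flange (before the drop), 5.5 mm when dropped into the thread, 1 mm when fully screwed home.
- plug_top (a point): Top of the domed white plug in the jar's mouth, on the axis, 9 mm above neck_top. 25 mm wide at its top, 37 mm at the flange, it guides the cap into line if that comes down less than about 5 mm off centre.
- thread (a point): Point on the neck's axis 7.5 mm below neck_top, level with the floor of four notches in the flange, 90 degrees apart. Turned counter-clockwise (from above) under 4 to 6 N of pressure, by at most about 85 degrees, the pins come to the notches and drop to their floor. An upright rib (5 mm above the flange) ends each notch and stops the turn. Clockwise before the drop, the pins jam on these ribs.
- thread_end (a point): Point on the neck's axis 12 mm below neck_top, level with the lower end of the grooves. From the notch floors the pins run clockwise 65 to 76 degrees under the flange, level at first, then 4.5 mm farther down over the last 63 degrees, to a hard stop. Hold the cap lightly down (3 to 6 N) while screwing. The jar's shoulder is 18 mm below neck_top.
- jar_holder: Aluminium holder screwed to the desk, origin at its underside centre: foot 100 mm square, cup 86 mm wide, 34 mm high. The clear jar (68 mm wide) in it sits in rubber: it yields 1 mm for each 2 N down or up (at most 8 mm) and turns 0.1 rad for each 0.4 N m. More than 20 N between cap and jar (some 0.35 N m at a stop) damages the thread.
- carton: Small red carton, 55 x 90 x 36 mm, standing on the desk, origin in the middle of its underside. Bystander.
- slips: Pad of cream paper label slips with a band, 51 x 73 x 16 mm, origin in the middle of its underside. Bystander.
- bottle: Small brown dropper bottle with black top, 33 mm in diameter, 102 mm high, upright, origin in the middle of its underside. Bystander.
- magnifier: Black eyepiece loupe, 41 mm in diameter, 30 mm high, origin in the middle of its underside. Bystander.
Not all that is in view belongs to the job. Of the things like the part that bears cap_center, leave any that is turquoise; of the rest the smaller one is meant.

How it is judged:
On the way:
1. the cap sits straight on the neck and has dropped into the thread, not yet screwed down (z of cap_center in the frame of neck_top between 0.003 and 0.0075 m and horizontal distance between cap_center and neck_top below 0.003 m and angle between the z axis of cap_center and the z axis of neck_top, either way round below 0.1 rad), for 0.1 s.
At the end, for the whole second after the job is handed in: The cap is screwed home and at rest: its centre at most 2 mm above neck_top (1 mm at the stop), within 3 mm of the neck's axis, tilted less than 0.06 rad, released (z of cap_center in the frame of neck_top below 0.002 m and horizontal distance between cap_center and neck_top below 0.003 m and angle between the z axis of cap_center and the z axis of neck_top, either way round below 0.06 rad and linear speed of cap below 0.01 m/s); the robot touches nothing.
It fails at once if the cap is forced: more than 20 N between cap and jar (contact force between cap and jar above 20 N).
It fails at once if a bystander is moved more than 20 mm (distance of any of carton, slips, bottle, magnifier from where it was at the start of the episode above 0.02 m).
It also fails if it takes over 72 s, if anything falls off the work surface, if the arm or the gripper's body presses on something with over 40 N, if the wrist force passes 120 N, or if a joint passes its speed limit or range.

## Working session

There is one attempt and no reset: what is moved stays moved. The work goes in short steps, Python scripts to look and compute and a tool call to move; the robot and the scene stay as the last step left them, time stands still between calls to the robot, and variables do not carry over. Pictures are saved under pics/ and viewed, at most 10 in all, crops included, and the job is handed in when it is done.

Besides the shell and the picture viewer there is one more tool, called after "Call:" in YAML: its name, and indented under it one key for each argument. servo_tool: Moves the arm, as the interface text tells. Its arguments: {"type":"object","properties":{"plan":{"type":"array","items":{"type":"array","items":{"type":"number"}}},"newtons":{"type":"number"}},"required":["plan"]}

```bash
ls; mkdir -p pics; python3 - <<'E'
from cell import arm, optics
import cv2,numpy as np
ims=[]
for n in("scene","side","wrist"):
    i=optics.snapshot(n); cv2.imwrite(f"pics/{n}0.png",i[:,:,::-1]); c=optics.get_calibration(n)
    print(n,{k:(np.round(v,4).tolist()) for k,v in c.items() if not isinstance(v,str)})
s=arm.sense();print(s['position'],s['orientation'],s['opening'],s['ft_force'],s['time_s'],arm.grip_point_offset)
E
```

```text
pics
scene {'fx': 455.8967, 'fy': 455.8967, 'cx': 317.8253, 'cy': 236.2405, 'world_to_cam': [[-0.5963, -0.8028, 0.0053, 0.3017], [0.6069, -0.4465, 0.6576, -0.4237], [-0.5255, 0.3953, 0.7534, -0.8368], [0.0, 0.0, 0.0, 1.0]]}
side {'fx': 533.4058, 'fy': 533.4058, 'cx': 316.0742, 'cy': 238.0585, 'world_to_cam': [[-0.998, 0.0599, 0.021, 0.5293], [-0.0225, -0.644, 0.7647, -0.0685], [0.0594, 0.7627, 0.6441, -1.1398], [0.0, 0.0, 0.0, 1.0]]}
wrist {'fx': 340.8697, 'fy': 340.8697, 'cx': 322.6842, 'cy': 239.2966, 'mount': [[0.0002, 0.9633, 0.2684, 0.0776], [1.0, -0.0004, 0.0007, 0.0001], [0.0008, 0.2684, -0.9633, -0.1805], [0.0, 0.0, 0.0, 1.0]]}
[ 0.21526554 -0.61280398  0.20479635] [-6.78928555e-04  9.85769895e-01  1.68098884e-01 -1.31783340e-04] 0.09425936802415506 [-0.29330798 -0.1669815   0.41520631] 0.15 0.0188
```

View pics/scene0.png

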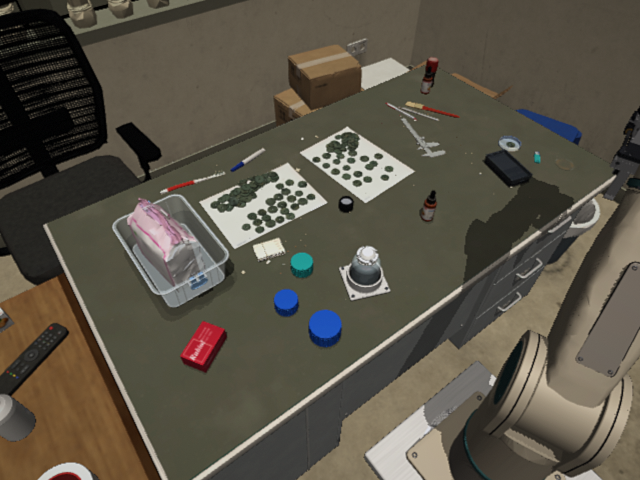

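View pics/side0.png

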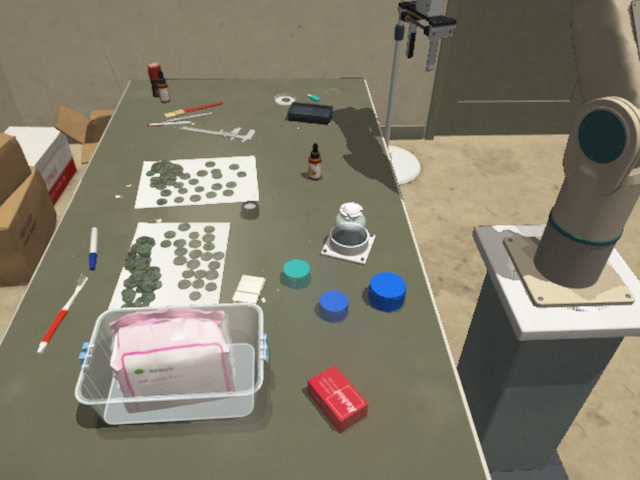

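Both views show three cap-like things, given as scene pixel / side pixel:
- Small blue: (286,302) / (334,306)
- Large blue: (325,327) / (388,292)
- Turquoise: (302,265) / (297,274)

I choose the small blue one. The jar is at (367,270) / (350,228), with its white neck on top at about (368,255) / (350,212).

```bash
cat > h.py <<'E'
import numpy as np,cv2
from cell import arm,optics
from scipy.spatial.transform import Rotation as R
def T_wrist(s):
    T=np.eye(4);q=s['orientation'];T[:3,:3]=R.from_quat([q[1],q[2],q[3],q[0]]).as_matrix();T[:3,3]=s['position'];return T
def ray(n,uv,s=None):
    c=optics.get_calibration(n)
    C=np.linalg.inv(c['world_to_cam']) if s is None else T_wrist(s)@np.array(c['mount'])
    d=C[:3,:3]@np.array([(uv[0]-c['cx'])/c['fx'],-(uv[1]-c['cy'])/c['fy'],-1]);return C[:3,3],d/np.linalg.norm(d)
def plane(r,z): o,d=r; return o+d*(z-o[2])/d[2]
def tri(r1,r2):
    (a,u),(b,v)=r1,r2; t=np.linalg.lstsq(np.c_[u,-v],b-a,rcond=None)[0]; p,q=a+t[0]*u,b+t[1]*v
    return (p+q)/2,np.linalg.norm(p-q)
def blobs(im,lo,hi,amin=60):
    m=cv2.inRange(cv2.cvtColor(im,cv2.COLOR_RGB2HSV),np.array(lo),np.array(hi))
    n,l,st,c=cv2.connectedComponentsWithStats(m)
    return [(np.round(c[i],1),st[i].tolist()) for i in range(1,n) if st[i,4]>=amin]
def grip(s,p):  # tool-frame offset in mm from TCP to world p
    return np.round((T_wrist(s)[:3,:3].T@(np.array(p)-s['position']))*1000,1)
E
python3 - <<'E'
from h import *
for n in("scene","side"):
    im=cv2.imread(f"pics/{n}0.png")[:,:,::-1].copy()
    print(n,"blue",blobs(im,(108,120,60),(125,255,255),150)); print("white",[b for b in blobs(im,(0,0,170),(180,50,255),30) if 320<b[0][0]<400 and 190<b[0][1]<310])
S=[ (("scene",(286,302)),("side",(334,306))),(("scene",(325,327)),("side",(388,292))),(("scene",(368,256)),("side",(350,212)))]
for a,b in S:print(tri(ray(*a),ray(*b)))
for n,x,y in(("scene",367,262),("side",350,222)):
    im=cv2.imread(f"pics/{n}0.png");k=im[y-50:y+50,x-50:x+50] if n=="scene" else im[y-50:y+50,x-50:x+50]
    cv2.imwrite(f"pics/c_{n}.png",cv2.resize(k,(400,400),interpolation=cv2.INTER_CUBIC))
cv2.imwrite("pics/c.png",np.hstack([cv2.imread("pics/c_scene.png"),cv2.imread("pics/c_side.png")]))
E
```

```text
scene blue [(array([553.4, 125. ]), [517, 109, 64, 33, 642]), (array([285.7, 302. ]), [274, 289, 24, 27, 541]), (array([324.7, 327.7]), [309, 310, 33, 37, 986])]
white [(array([367.3, 254.1]), [357, 246, 21, 19, 235]), (array([363.2, 285. ]), [340, 264, 50, 36, 394])]
side blue [(array([385.6, 292.5]), [369, 272, 37, 40, 932]), (array([334.1, 301.8]), [320, 291, 28, 25, 520])]
white [(array([351.8, 231.9]), [321, 202, 55, 62, 943])]
(array([0.50202605, 0.09475183, 0.01340693]), np.float64(0.0012005180066851917))
(array([0.39324707, 0.06467454, 0.01820174]), np.float64(0.004029643606123932))
(array([ 0.45314113, -0.10434255,  0.08697342]), np.float64(0.0012896902924322815))
```

View pics/c.png

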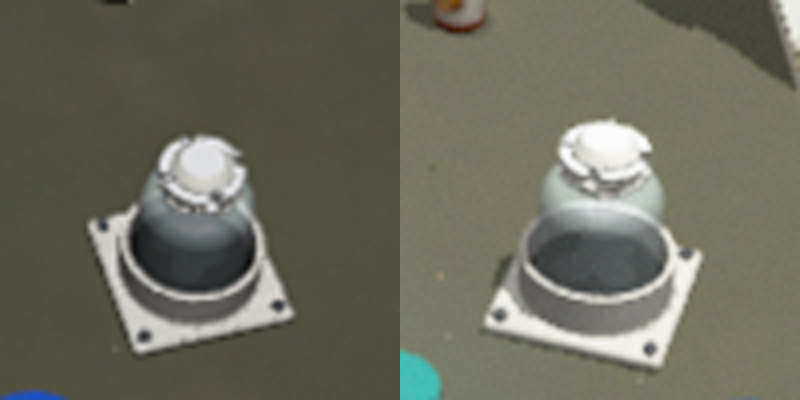

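The crops confirm the jar: the white dome centre is at scene (368.2,253.2) and side (352.5,208.7), with the notched flange around it. The small blue cap matches at (286,302). I'm setting out to look from above.

Call:
servo_tool:
  plan:
    - [0, 0, -8, 32, -34, -6, 94]
    - [0, 0, -16, 64, -68, -12, 94]
    - [0, 0, -24, 96, -102, -18, 94]
    - [0, 0, -32, 128, -136, -24, 94]
    - [0, 0, -40, 160, -170, -30, 94]

```text
time_s: 0.65
position: [0.3105, -0.3979, 0.2356]
orientation: [-0.0, 0.867, 0.498, -0.0]
ft_force: [1.1, 0.5, -0.2]
opening: 0.0938
gripper_force: 0.0
```

Call:
servo_tool:
  plan:
    - [0, 0, -8, 46, -5, -6, 94]
    - [0, 0, -16, 92, -11, -12, 94]
    - [0, 0, -24, 138, -16, -18, 94]
    - [0, 0, -32, 184, -22, -24, 94]
    - [0, 0, -40, 230, -27, -25, 94]

```text
time_s: 1.15
position: [0.4047, -0.1866, 0.2612]
orientation: [0.001, 0.645, 0.764, 0.0]
ft_force: [0.5, -1.1, -0.2]
opening: 0.0939
gripper_force: 0.0
```

```bash
python3 - <<'E'
from h import *
s=arm.sense();print(s['time_s'],s['position'],np.round(s['joint_pos'],2),np.round(T_wrist(s)[:3,:2].T,3),s['ft_force']);print(grip(s,[.46,-.06,.26]))
E
```

```text
1.15 [ 0.40472193 -0.1866124   0.26119416] [ 0.7   0.29 -0.43  1.97  0.15  0.91  0.37] [[-0.168  0.986 -0.001]
 [ 0.986  0.168  0.001]] [ 0.53683079 -1.06812128 -0.15132496]
[115.5  75.7   1.1]
```

Call:
servo_tool:
  plan:
    - [0, 0, 0, 40, 25, 0, 80]
    - [0, 0, 0, 80, 50, 0, 80]
    - [0, 0, 0, 115, 75, 0, 80]
    - [0, 0, 0, 115, 75, 0, 80]

```text
time_s: 1.55
position: [0.4617, -0.0561, 0.2609]
orientation: [-0.0, 0.643, 0.766, 0.002]
ft_force: [-0.6, -0.1, -0.6]
opening: 0.0802
gripper_force: 0.0
```

```bash
python3 - <<'E'
from h import *
s=arm.sense();im=optics.snapshot("wrist");cv2.imwrite("pics/w1.png",im[:,:,::-1])
np.save("s1.npy",np.r_[s['position'],s['orientation']])
print(s['position'],np.round(s['joint_pos'],2),s['joint_velocities'].max(),blobs(im,(108,120,60),(125,255,255),300))
E
```

```text
[ 0.46171688 -0.05606725  0.26089642] [ 0.43  0.32 -0.48  1.93  0.18  0.93  0.04] 0.08005436450061758 [(array([386.1,  83.8]), [355, 57, 52, 56, 886]), (array([288.8, 103.2]), [248, 59, 66, 71, 402])]
```

View pics/w1.png

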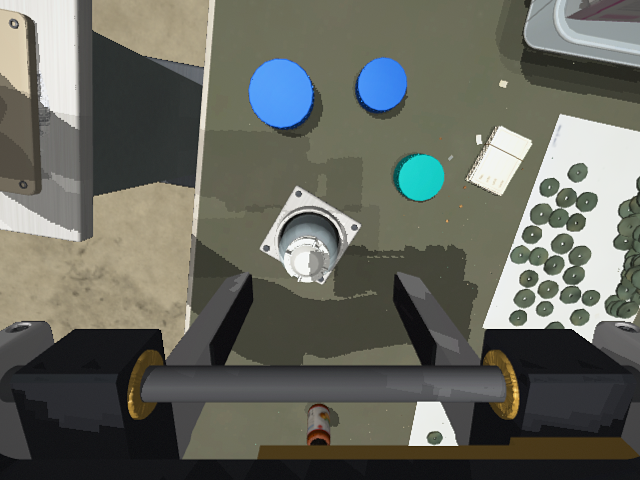

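The wrist view shows the small blue cap at (382,83), the large blue one at (281,93) and the turquoise one at (419,177). The jar's flange and dome are near (309,260). The cap is free all round for the fingers.

```bash
python3 - <<'E'
from h import *
v=np.load("s1.npy");s={'position':v[:3],'orientation':v[3:]}
im=cv2.imread("pics/w1.png")[:,:,::-1].copy()
print([b for b in blobs(im,(98,100,50),(128,255,255),300)])
w=ray("wrist",(381.5,82.5),s);print("cap top w@.032",plane(w,.032))
print("cap tri w/scene",tri(w,ray("scene",(285.8,298.))),"w/side",tri(w,ray("side",(334,298.5))))
j=ray("wrist",(309,260),s)
print("jar",plane(j,.105),tri(j,ray("scene",(368.2,254))),tri(j,ray("side",(352,210))),tri(ray("scene",(368.2,254)),ray("side",(352,210))))
k=im[30:130,340:440];j=im[215:315,260:360]
cv2.imwrite("pics/c2.png",cv2.resize(np.hstack([k,j])[:,:,::-1],(800,400),interpolation=cv2.INTER_CUBIC))
E
```

```text
[(array([380.7,  85. ]), [355, 57, 52, 57, 2261]), (array([281.1,  93.7]), [248, 58, 66, 72, 3695])]
cap top w@.032 [0.50108259 0.09782497 0.032     ]
cap tri w/scene (array([0.4998388 , 0.09644833, 0.0358391 ]), np.float64(0.001917718035790896)) w/side (array([0.501708  , 0.0969183 , 0.03558273]), np.float64(0.002230158016998035))
jar [ 0.45410894 -0.09541066  0.105     ] (array([ 0.45340619, -0.10137218,  0.09403871]), np.float64(0.004572807375021589)) (array([ 0.45253443, -0.09702253,  0.09894394]), np.float64(0.003501902651991396)) (array([ 0.45070359, -0.10145878,  0.09620234]), np.float64(0.0020880248419857432))
```

View pics/c2.png

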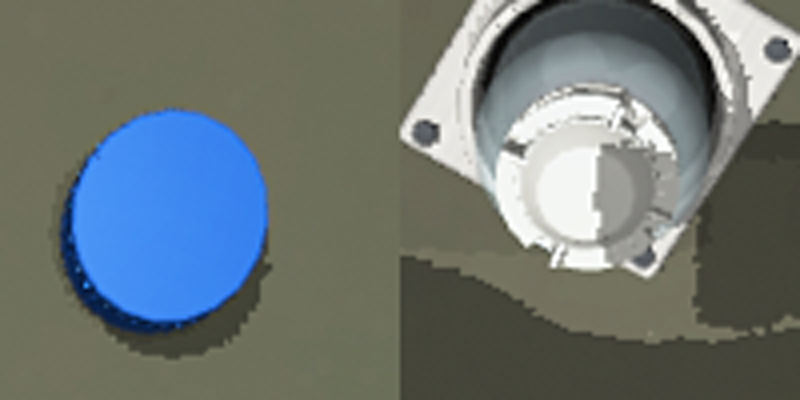

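The cap's top ellipse is centred at crop (169,215), i.e. wrist (382,84). The flange is centred at about wrist (307,259.5) and the dome at about (307.5,261).

```bash
python3 - <<'E'
from h import *
v=np.load("s1.npy");s={'position':v[:3],'orientation':v[3:]}
print(plane(ray("wrist",(306.9,259.5),s),.1015),plane(ray("wrist",(307.5,261),s),.11),plane(ray("wrist",(382.2,83.8),s),.032))
print(tri(ray("wrist",(306.9,259.5),s),ray("side",(352,211))))
s=arm.sense();print(grip(s,[.501,.0975,.10]),grip(s,[.501,.0975,.006]))
E
```

```text
[ 0.45191466 -0.09644183  0.1015    ] [ 0.45266511 -0.09502898  0.11      ] [0.50213546 0.09666342 0.032     ]
(array([ 0.45120089, -0.09848191,  0.09492033]), np.float64(0.0016561915621166351))
[147.7  66.6 160.7] [147.6  66.5 254.7]
```

Call:
servo_tool:
  plan:
    - [0, 0, 0, 40, 20, 20, 80]
    - [0, 0, 0, 80, 40, 45, 80]
    - [0, 0, 0, 115, 55, 75, 80]
    - [0, 0, 0, 140, 64, 110, 80]
    - [0, 0, 0, 147, 67, 150, 80]

```text
time_s: 2.1
position: [0.5027, 0.0957, 0.1098]
orientation: [0.0, 0.646, 0.763, 0.002]
ft_force: [0.7, 0.4, 0.0]
opening: 0.0798
gripper_force: 0.0
```

Call:
servo_tool:
  plan:
    - [0, 0, 0, 0, 0, 10, 80]
    - [0, 0, 0, 0, 0, 10, 80]

```text
time_s: 2.3
position: [0.5003, 0.0913, 0.0993]
orientation: [-0.001, 0.648, 0.762, -0.002]
ft_force: [-0.4, 0.5, 1.2]
opening: 0.0801
gripper_force: 0.0
```

```bash
python3 - <<'E'
from h import *
s=arm.sense();im=optics.snapshot("wrist");cv2.imwrite("pics/w2.png",im[:,:,::-1])
print(s['position'],s['ft_force'],np.round(T_wrist(s)[:3,:3],3))
m=cv2.inRange(cv2.cvtColor(im,cv2.COLOR_RGB2HSV),np.array((98,100,150)),np.array((128,255,255)))
for c in cv2.findContours(m,0,1)[0]:
    if cv2.contourArea(c)>800:
        e=cv2.fitEllipse(c);print(e,plane(ray("wrist",e[0],s),.032),grip(s,plane(ray("wrist",e[0],s),.006)))
        print(grip(s,plane(ray("wrist",e[0],s),.032)))
E
```

```text
[0.50031101 0.09129434 0.09931994] [-0.41085104  0.52811081  1.16216276] [[-0.161  0.987 -0.004]
 [ 0.987  0.161 -0.002]
 [-0.001 -0.004 -1.   ]]
((176.00563049316406, 262.4603271484375), (85.03816986083984, 96.82355499267578), 124.99244689941406) [0.38950853 0.06335467 0.032     ] [ -18.8 -125.4   93.9]
[  -9.6 -113.6   67.8]
((327.4336242675781, 238.71261596679688), (57.90453338623047, 74.01148986816406), 95.46136474609375) [0.50151586 0.10104448 0.032     ] [ 2.3  3.4 93.3]
[ 9.5  3.  67.3]
```

View pics/w2.png

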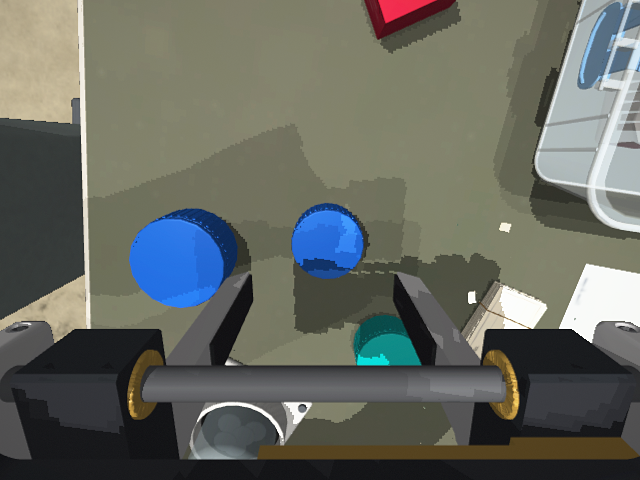

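The cap is at about (328,243) between the fingers, with its top partly shaded. The finger lanes are clear of the large blue cap (185,258) and the turquoise one (390,340). I'll correct by about x+6, y+3 and go down.

Call:
servo_tool:
  plan:
    - [0, 0, 0, 6, 3, 25, 80]
    - [0, 0, 0, 6, 3, 55, 80]
    - [0, 0, 0, 6, 3, 80, 80]
    - [0, 0, 0, 6, 3, 93, 80]
    - [0, 0, 0, 6, 3, 93, 80]

```text
time_s: 2.85
position: [0.5039, 0.0986, 0.0076]
orientation: [0.0, 0.648, 0.762, -0.0]
ft_force: [-1.1, 0.6, 0.2]
opening: 0.0798
gripper_force: 0.0
```

Call:
servo_tool:
  plan:
    - [0, 0, 0, 0, 0, 0, 50]
    - [0, 0, 0, 0, 0, 0, 40]
    - [0, 0, 0, 0, 0, 0, 40]
    - [0, 0, 0, 0, 0, 0, 40]
    - [0, 0, 0, 0, 0, 0, 40]
  newtons: 30

```text
time_s: 3.35
position: [0.5042, 0.0998, 0.0084]
orientation: [0.001, 0.647, 0.762, 0.0]
ft_force: [-1.2, -0.8, 6.5]
opening: 0.0546
gripper_force: 29.7
```

Call:
servo_tool:
  plan:
    - [0, 0, 0, 0, 0, -20, 40]
    - [0, 0, 0, 0, 0, -60, 40]
    - [0, 0, 0, 0, 0, -100, 40]
    - [0, 0, 0, 0, 0, -140, 40]
    - [0, 0, 0, 0, 0, -180, 40]

```text
time_s: 3.85
position: [0.5031, 0.0997, 0.1893]
orientation: [-0.0, 0.647, 0.762, -0.0]
ft_force: [0.2, 0.3, -0.6]
opening: 0.0545
gripper_force: 29.7
```

Call:
servo_tool:
  plan:
    - [0, 0, 0, 0, 0, 0, 40]
    - [0, 0, 0, 0, 0, 0, 40]

```text
time_s: 4.05
position: [0.5039, 0.0996, 0.1881]
orientation: [0.001, 0.647, 0.762, 0.001]
ft_force: [-0.0, 0.0, -0.9]
opening: 0.0543
gripper_force: 29.7
```

```bash
python3 - <<'E'
from h import *
s=arm.sense();im=optics.snapshot("wrist");cv2.imwrite("pics/w3.png",im[:,:,::-1])
for i in range(4):
    s=arm.sense();optics.snapshot("side");print(s['position'],s['ft_force'])
print(s['opening'],np.round(s['joint_pos'],2),grip(s,[.452,-.0965,.19]))
m=cv2.inRange(cv2.cvtColor(im,cv2.COLOR_RGB2HSV),np.array((98,100,40)),np.array((128,255,255)))
for c in cv2.findContours(m,0,1)[0]:
    if cv2.contourArea(c)>800: print(cv2.fitEllipse(c),cv2.boundingRect(c))
E
```

```text
[0.50295186 0.09932443 0.18697033] [-0.44900072 -0.29779518 -1.83788082]
[0.50253826 0.09923705 0.18635805] [-0.39147235 -0.1747523  -1.46887126]
[0.5024179  0.09931918 0.1860445 ] [ 0.29618351 -0.11881292 -0.91500934]
[0.50246256 0.09944881 0.18599584] [ 0.01341202  0.1334138  -0.67963801]
0.0544415068597356 [ 0.07  0.49 -0.46  1.91  0.29  0.81 -0.39] [-185.1  -81.7   -3.7]
((322.5502014160156, 300.8115539550781), (106.45960235595703, 114.2491455078125), 179.11648559570312) (269, 243, 108, 115)
((212.52587890625, 237.0181884765625), (71.40992736816406, 78.42878723144531), 65.0751953125) (173, 201, 79, 74)
```

View pics/w3.png

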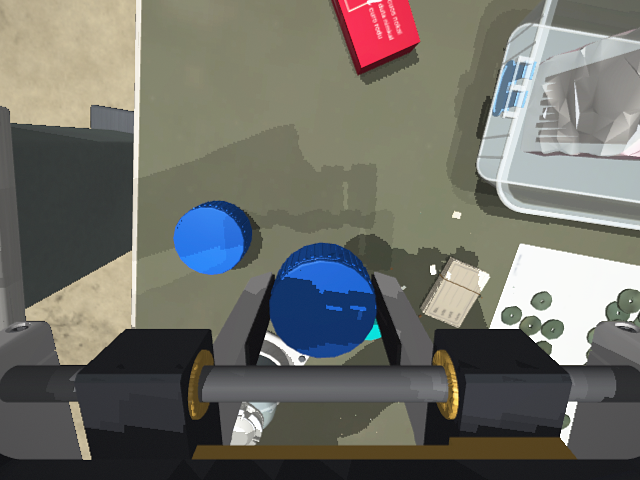

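The cap is held squarely, with its top centred at about (323.5,309), so it sits about 2 mm toward tool −x. Next I go above the jar.

Call:
servo_tool:
  plan:
    - [0, 0, 0, -40, -18, 0, 40]
    - [0, 0, 0, -80, -36, 0, 40]
    - [0, 0, 0, -120, -54, 0, 40]
    - [0, 0, 0, -155, -70, 0, 40]
    - [0, 0, 0, -183, -82, 0, 40]

```text
time_s: 4.8
position: [0.4508, -0.0964, 0.1865]
orientation: [-0.001, 0.648, 0.762, -0.001]
ft_force: [0.6, -0.0, -0.2]
opening: 0.0542
gripper_force: 29.7
```

Call:
servo_tool:
  plan:
    - [0, 0, 0, 0, 0, 20, 40]
    - [0, 0, 0, 0, 0, 35, 40]
    - [0, 0, 0, 0, 0, 35, 40]

```text
time_s: 5.1
position: [0.4504, -0.0941, 0.1504]
orientation: [-0.002, 0.647, 0.762, -0.001]
ft_force: [0.6, 0.2, 0.3]
opening: 0.054
gripper_force: 29.7
```

```bash
python3 - <<'E'
from h import *
P=[]
for i in range(2):
    for n in("scene","side"):
        im=optics.snapshot(n);P.append(arm.sense()['position'])
        if i: 
            cv2.imwrite(f"pics/{n}4.png",im[:,:,::-1])
            print(n,[b for b in blobs(im,(108,100,40),(125,255,255),100)])
s=arm.sense();print(np.mean(P,0),s['ft_force'],np.round(s['joint_pos'],2),np.round(T_wrist(s)[:3,:3],3))
a=cv2.imread("pics/scene4.png")[190:310,310:430];b=cv2.imread("pics/side4.png")[150:270,290:410]
cv2.imwrite("pics/c4.png",cv2.resize(np.hstack([a,b]),(800,400),interpolation=cv2.INTER_CUBIC))
E
```

```text
scene [(array([538.8, 118.6]), [517, 109, 38, 22, 301]), (array([367.3, 236.8]), [356, 224, 23, 28, 511]), (array([324.7, 327.8]), [309, 310, 33, 37, 1010])]
side [(array([353.3, 186.8]), [341, 173, 26, 28, 525]), (array([ 92.2, 260.3]), [89, 253, 8, 17, 106]), (array([384.7, 296.4]), [368, 272, 39, 40, 655])]
[ 0.45227673 -0.09372886  0.1522058 ] [-0.10968561 -1.26890318 -1.24799665] [ 0.46  0.47 -0.44  2.07  0.32  0.66 -0.03] [[-0.163  0.987  0.001]
 [ 0.987  0.163  0.   ]
 [ 0.     0.001 -1.   ]]
```

View pics/c4.png

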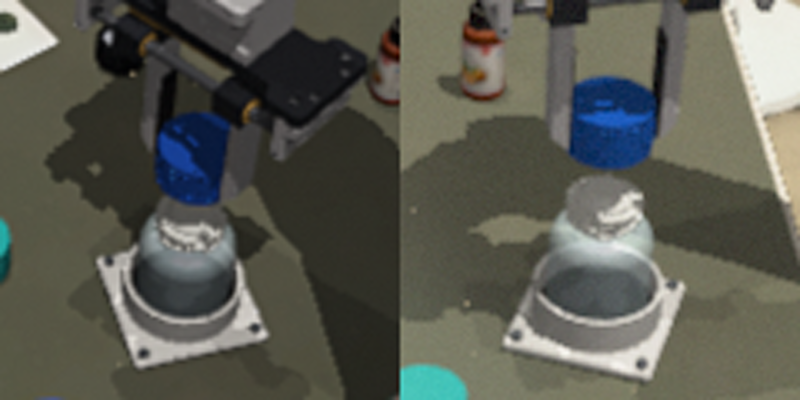

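The cap hangs straight above the neck in both views: side cap x 569–656 (crop) against flange 565–643. I'll check this numerically.

```bash
python3 - <<'E'
from h import *
def proj(n,p):
    c=optics.get_calibration(n);q=np.array(c['world_to_cam'])@np.r_[p,1];return np.round([c['cx']+c['fx']*q[0]/-q[2],c['cy']-c['fy']*q[1]/-q[2]],1)
for n in("scene","side"):
    print(n,"cap c",proj(n,[.4523,-.096,.160]),"top",proj(n,[.4523,-.096,.176]),"jar",proj(n,[.452,-.0965,.1015]),"dome",proj(n,[.452,-.0965,.1105]),"dx",proj(n,[.462,-.0965,.1015]),"dy",proj(n,[.452,-.0865,.1015]))
im=cv2.imread("pics/side0.png");g=cv2.cvtColor(im,cv2.COLOR_BGR2GRAY)[198:225,335:372]
E
python3 - <<'E'
import cv2
a=cv2.imread("pics/scene0.png")[225:285,335:400];b=cv2.imread("pics/side0.png")[190:250,320:385]
import numpy as np
cv2.imwrite("pics/c5.png",cv2.resize(np.hstack([a,b]),(800,369),interpolation=cv2.INTER_CUBIC))
E
```

```text
scene cap c [368.3 236.8] top [369.  231.9] jar [366.3 253.6] dome [366.7 251.1] dx [363.5 250.9] dy [363.  255.7]
side cap c [353.3 186.1] top [353.8 179.5] jar [351.5 209. ] dome [351.8 205.6] dx [346.8 209.1] dy [352.1 211.9]
```

View pics/c5.png

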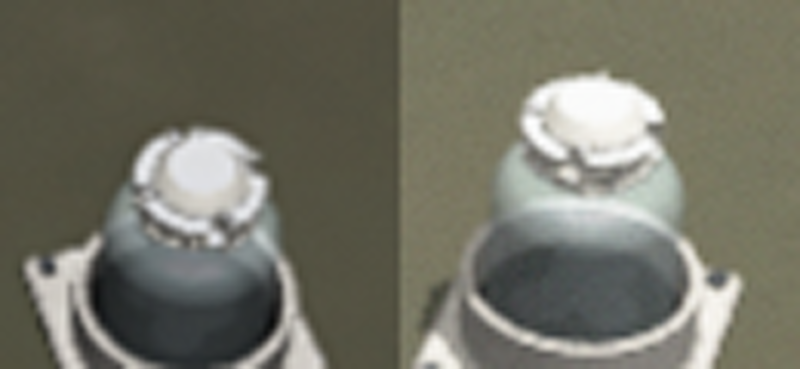

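The flange centre is at scene (367.5,254) and side (351.3,210). That agrees within about 2 mm with the cap's place, so I'm descending.

Call:
servo_tool:
  plan:
    - [0, 0, 0, 0, 0, 12, 40]
    - [0, 0, 0, 0, 0, 24, 40]
    - [0, 0, 0, 0, 0, 32, 40]
    - [0, 0, 0, 0, 0, 37, 40]
    - [0, 0, 0, 0, 0, 39, 40]

```text
time_s: 5.8
position: [0.4525, -0.094, 0.1133]
orientation: [-0.0, 0.647, 0.763, -0.0]
ft_force: [-0.4, 0.1, -0.4]
opening: 0.0543
gripper_force: 29.7
```

Call:
servo_tool:
  plan:
    - [0, 0, 0, 0, 0, 1, 40]
    - [0, 0, 0, 0, 0, 2, 40]
    - [0, 0, 0, 0, 0, 3, 40]
    - [0, 0, 0, 0, 0, 4, 40]

```text
time_s: 6.2
position: [0.4527, -0.0942, 0.1097]
orientation: [0.0, 0.647, 0.762, 0.0]
ft_force: [0.6, -0.7, 1.8]
opening: 0.0544
gripper_force: 29.7
```

Call:
servo_tool:
  plan:
    - [0, 0, 0, 0, 0, 1, 40]
    - [0, 0, 0, 0, 0, 2, 40]
    - [0, 0, 0, 0, 0, 2, 40]

```text
time_s: 6.5
position: [0.4527, -0.0942, 0.1077]
orientation: [0.0, 0.647, 0.762, 0.0]
ft_force: [0.6, 0.3, 4.6]
opening: 0.0543
gripper_force: 29.6
```

Contact came at TCP z≈0.110, and the press is now about 4.6 N. I'll lighten the grip so it slips before it can force the thread, then turn counter-clockwise in small steps.

Call:
servo_tool:
  plan:
    - [0, 0, 0, 0, 0, 0.3, 40]
    - [0, 0, -2, 0, 0, 0.3, 40]
    - [0, 0, -4, 0, 0, 0.3, 40]
    - [0, 0, -6, 0, 0, 0.3, 40]
    - [0, 0, -8, 0, 0, 0.3, 40]
  newtons: 12

```text
time_s: 7.0
position: [0.4532, -0.0936, 0.1074]
orientation: [0.0, 0.591, 0.806, 0.001]
ft_force: [1.1, 0.8, 4.2]
opening: 0.0551
gripper_force: 12.0
```

```bash
python3 - <<'E'
from h import *
s=arm.sense();print(s['position'],s['ft_force'],s['moment'])
E
```

```text
[ 0.4531676  -0.09359891  0.10741306] [1.10637473 0.84890209 4.18361141] [ 0.22120337 -0.29277367 -0.00888672]
```

Call:
servo_tool:
  plan:
    - [0, 0, -2, 0, -0.2, 0.2, 40]
    - [0, 0, -4, 0, -0.3, 0.2, 40]
    - [0, 0, -6, 0, -0.4, 0.2, 40]
    - [0, 0, -8, 0, -0.5, 0.2, 40]

```text
time_s: 7.4
position: [0.4512, -0.0945, 0.1066]
orientation: [-0.001, 0.534, 0.846, -0.0]
ft_force: [-0.3, -0.0, 0.4]
opening: 0.0549
gripper_force: 11.8
```

Call:
servo_tool:
  plan:
    - [0, 0, -2, 0, -0.1, 0, 40]
    - [0, 0, -4, 0, -0.2, 0, 40]
    - [0, 0, -6, 0, -0.2, 0, 40]

```text
time_s: 7.7
position: [0.4515, -0.0945, 0.1068]
orientation: [-0.0, 0.489, 0.873, -0.0]
ft_force: [0.4, 0.3, -0.2]
opening: 0.0545
gripper_force: 11.9
```

The force fell to zero, so the pins have found the notches. I'll follow down gently.

Call:
servo_tool:
  plan:
    - [0, 0, 0, 0, 0, 1, 40]
    - [0, 0, 0, 0, 0, 2, 40]
    - [0, 0, 0, 0, 0, 3, 40]
    - [0, 0, 0, 0, 0, 3, 40]

```text
time_s: 8.1
position: [0.4518, -0.0944, 0.1041]
orientation: [0.0, 0.49, 0.872, -0.0]
ft_force: [-1.1, -0.7, 4.2]
opening: 0.0545
gripper_force: 11.9
```

```bash
python3 - <<'E'
from h import *
s=arm.sense();print(s['position'],s['ft_force'],s['moment'])
E
```

```text
[ 0.45183149 -0.09438791  0.10409657] [-1.10747352 -0.71684464  4.22017428] [-0.14614881  0.07479094  0.03194773]
```

Contact is now at the height expected for pins on the flange (the first touch was 3 mm higher, on rib tops or the dome). I'll keep turning counter-clockwise while watching the moment.

Call:
servo_tool:
  plan:
    - [0, 0, -2, 0, -0.1, 0.2, 40]
    - [0, 0, -4, 0, -0.2, 0.2, 40]
    - [0, 0, -6, 0, -0.2, 0.2, 40]

```text
time_s: 8.4
position: [0.4517, -0.0944, 0.1039]
orientation: [0.0, 0.442, 0.897, 0.0]
ft_force: [-0.8, -0.3, 3.5]
opening: 0.0548
gripper_force: 11.9
```

```bash
cat > st.py <<'E'
from h import *
s=arm.sense();x=T_wrist(s)[:3,0];print(np.round(s['position'],4),np.round(s['ft_force'],1),np.round(s['moment'],3),"yaw",np.round(np.degrees(np.arctan2(x[1],x[0])),1),"j7",round(s['joint_pos'][6],2),s['time_s'])
E
python3 st.py
```

```text
[ 0.4517 -0.0944  0.1039] [-0.8 -0.3  3.5] [ 0.004  0.038 -0.036] yaw 127.5 j7 0.27 8.4
```

Call:
servo_tool:
  plan:
    - [0, 0, -2, 0, -0.1, 0.5, 40]
    - [0, 0, -4, 0, -0.2, 0.5, 40]
    - [0, 0, -6, 0, -0.2, 0.5, 40]
    - [0, 0, -8, 0, -0.3, 0.5, 40]

```text
time_s: 8.8
position: [0.4514, -0.0945, 0.1034]
orientation: [0.0, 0.379, 0.926, 0.0]
ft_force: [-1.3, 0.5, 4.8]
opening: 0.0547
gripper_force: 12.0
```

```bash
python3 st.py
```

```text
[ 0.4514 -0.0945  0.1034] [-1.3  0.5  4.8] [ 0.058  0.15  -0.078] yaw 135.5 j7 0.37 8.8
```

Call:
servo_tool:
  plan:
    - [0, 0, -2, 0, -0.1, 0, 40]
    - [0, 0, -4, 0, -0.2, 0, 40]
    - [0, 0, -6, 0, -0.2, 0, 40]
    - [0, 0, -8, 0, -0.3, 0, 40]

```text
time_s: 9.2
position: [0.4512, -0.0948, 0.1034]
orientation: [0.0, 0.313, 0.95, 0.0]
ft_force: [-0.2, 0.1, 6.0]
opening: 0.0549
gripper_force: 12.0
```

```bash
python3 st.py
```

```text
[ 0.4512 -0.0948  0.1034] [-0.2  0.1  6. ] [ 0.057  0.107 -0.114] yaw 143.5 j7 0.47 9.2
```

Call:
servo_tool:
  plan:
    - [0, 0, -2, 0, -0.1, -0.3, 40]
    - [0, 0, -4, 0, -0.2, -0.3, 40]
    - [0, 0, -6, 0, -0.2, -0.3, 40]

```text
time_s: 9.5
position: [0.451, -0.0949, 0.1036]
orientation: [-0.0, 0.263, 0.965, 0.0]
ft_force: [-0.7, -1.1, 5.5]
opening: 0.0546
gripper_force: 12.0
```

```bash
python3 st.py
```

```text
[ 0.451  -0.0949  0.1036] [-0.7 -1.1  5.5] [ 0.069  0.097 -0.1  ] yaw 149.5 j7 0.55 9.5
```

Call:
servo_tool:
  plan:
    - [0, 0, -2, 0, -0.1, 0, 40]
    - [0, 0, -4, 0, -0.2, 0, 40]
    - [0, 0, -6, 0, -0.2, 0, 40]
    - [0, 0, -8, 0, -0.3, 0, 40]

```text
time_s: 9.9
position: [0.4508, -0.0952, 0.1036]
orientation: [-0.0, 0.195, 0.981, 0.0]
ft_force: [-1.8, 0.6, 5.4]
opening: 0.0548
gripper_force: 12.0
```

```bash
python3 st.py
```

```text
[ 0.4508 -0.0952  0.1036] [-1.8  0.6  5.4] [ 0.049  0.106 -0.113] yaw 157.5 j7 0.66 9.9
```

```bash
python3 - <<'E'
from h import *
im=optics.snapshot("wrist");cv2.imwrite("pics/w5.png",im[:,:,::-1])
m=cv2.inRange(cv2.cvtColor(im,cv2.COLOR_RGB2HSV),np.array((98,100,40)),np.array((128,255,255)))
for c in cv2.findContours(m,0,1)[0]:
    if cv2.contourArea(c)>800: print(cv2.fitEllipse(c),cv2.boundingRect(c))
for n in("scene","side"):
    im=optics.snapshot(n);cv2.imwrite(f"pics/{n}5.png",im[:,:,::-1]);print(n,[b for b in blobs(im,(105,100,40),(128,255,255),100)])
    def proj(p):
        c=optics.get_calibration(n);q=np.array(c['world_to_cam'])@np.r_[p,1];return np.round([c['cx']+c['fx']*q[0]/-q[2],c['cy']-c['fy']*q[1]/-q[2]],1)
    for z in (.1115,.1045,.100): print(z,proj([.452,-.0965,z]))
E
python3 st.py
```

```text
((322.5140380859375, 301.26513671875), (106.81038665771484, 114.91202545166016), 0.6384209394454956) (269, 243, 108, 115)
((507.85009765625, 87.9678726196289), (106.78585815429688, 136.5481414794922), 56.826541900634766) (443, 28, 128, 117)
scene [(array([537.7, 118.1]), [517, 109, 36, 22, 283]), (array([367.9, 250.9]), [357, 238, 24, 27, 529]), (array([324.7, 327.8]), [309, 310, 33, 37, 1010])]
0.1115 [366.7 250.9]
0.1045 [366.4 252.8]
0.1 [366.3 254.1]
side [(array([352.6, 206.2]), [338, 194, 27, 26, 366]), (array([ 92.1, 260.3]), [89, 253, 8, 17, 105]), (array([386.8, 291.3]), [368, 272, 39, 40, 1240])]
0.1115 [351.8 205.2]
0.1045 [351.6 207.9]
0.1 [351.5 209.6]
[ 0.4508 -0.0952  0.1036] [-1.1  0.3  5.5] [ 0.045  0.115 -0.026] yaw 157.4 j7 0.66 10.05
```

The cap is unmoved in the hand and its centre sits about 12.8 mm above the neck, so the pins are on the flange. I'll carry on.

Call:
servo_tool:
  plan:
    - [0, 0, -2, 0, -0.1, 0, 40]
    - [0, 0, -4, 0, -0.2, 0, 40]
    - [0, 0, -6, 0, -0.2, 0, 40]
    - [0, 0, -8, 0, -0.3, 0, 40]

```text
time_s: 10.45
position: [0.4507, -0.0955, 0.1036]
orientation: [-0.0, 0.126, 0.992, 0.0]
ft_force: [-0.9, -0.5, 5.1]
opening: 0.0549
gripper_force: 12.0
```

```bash
python3 st.py
```

```text
[ 0.4507 -0.0955  0.1036] [-0.9 -0.5  5.1] [ 0.089  0.164 -0.151] yaw 165.5 j7 0.77 10.45
```

Call:
servo_tool:
  plan:
    - [0, 0, -2, 0, -0.1, 0, 40]
    - [0, 0, -4, 0, -0.2, 0, 40]
    - [0, 0, -6, 0, -0.2, 0, 40]

```text
time_s: 10.75
position: [0.4506, -0.0957, 0.1036]
orientation: [-0.0, 0.074, 0.997, 0.0]
ft_force: [-0.3, 0.1, 4.8]
opening: 0.0544
gripper_force: 12.0
```

```bash
python3 st.py
```

```text
[ 0.4506 -0.0957  0.1036] [-0.3  0.1  4.8] [ 0.073  0.158 -0.141] yaw 171.5 j7 0.85 10.75
```

Call:
servo_tool:
  plan:
    - [0, 0, -2, 0, -0.1, 0, 40]
    - [0, 0, -4, 0, -0.2, 0, 40]
    - [0, 0, -6, 0, -0.2, 0, 40]
    - [0, 0, -8, 0, -0.3, 0, 40]

```text
time_s: 11.15
position: [0.4502, -0.0963, 0.1032]
orientation: [-0.0, 0.004, 1.0, -0.0]
ft_force: [-0.1, 0.1, -1.2]
opening: 0.0546
gripper_force: 11.8
```

```bash
python3 st.py
```

```text
[ 0.4502 -0.0963  0.1032] [-0.1  0.1 -1.2] [-0.031  0.01   0.034] yaw 179.5 j7 0.96 11.15
```

The force is released at yaw 179°. I'll follow the drop down.

Call:
servo_tool:
  plan:
    - [0, 0, 0, 0, 0, 1.5, 40]
    - [0, 0, 0, 0, 0, 3, 40]
    - [0, 0, 0, 0, 0, 4, 40]
    - [0, 0, 0, 0, 0, 5, 40]
    - [0, 0, 0, 0, 0, 5, 40]

```text
time_s: 11.65
position: [0.4506, -0.0961, 0.0985]
orientation: [-0.0, 0.006, 1.0, -0.0]
ft_force: [-0.9, -1.5, 1.3]
opening: 0.055
gripper_force: 11.9
```

```bash
python3 st.py
```

```text
[ 0.4506 -0.0961  0.0985] [-0.9 -1.5  1.3] [-0.157  0.136 -0.049] yaw 179.4 j7 0.95 11.65
```

It settled 7.5 mm down, which matches the notch floor. Now I press to about 4 N and screw clockwise.

Call:
servo_tool:
  plan:
    - [0, 0, 0, 0, 0, 1, 40]
    - [0, 0, 0, 0, 0, 1.5, 40]
    - [0, 0, 2.5, 0, 0.1, 1.5, 40]
    - [0, 0, 5, 0, 0.2, 1.5, 40]
    - [0, 0, 8, 0, 0.3, 1.7, 40]

```text
time_s: 12.15
position: [0.4508, -0.0959, 0.0971]
orientation: [0.0, 0.076, 0.997, -0.0]
ft_force: [-1.5, -0.9, 3.4]
opening: 0.0548
gripper_force: 11.8
```

```bash
python3 st.py
```

```text
[ 0.4508 -0.0959  0.0971] [-1.5 -0.9  3.4] [-0.327  0.2    0.096] yaw 171.3 j7 0.83 12.15
```

Call:
servo_tool:
  plan:
    - [0, 0, 2.5, 0, 0.1, 0.2, 40]
    - [0, 0, 5, 0, 0.2, 0.4, 40]
    - [0, 0, 7.5, 0, 0.3, 0.6, 40]
    - [0, 0, 10, 0, 0.35, 0.8, 40]

```text
time_s: 12.55
position: [0.4509, -0.0957, 0.0963]
orientation: [0.0, 0.163, 0.987, -0.0]
ft_force: [-1.3, -1.2, 4.3]
opening: 0.0547
gripper_force: 11.8
```

```bash
python3 st.py
```

```text
[ 0.4509 -0.0957  0.0963] [-1.3 -1.2  4.3] [-0.36   0.206  0.051] yaw 161.3 j7 0.69 12.55
```

Call:
servo_tool:
  plan:
    - [0, 0, 2.5, 0, 0.1, 0.2, 40]
    - [0, 0, 5, 0, 0.2, 0.4, 40]
    - [0, 0, 7.5, 0, 0.3, 0.5, 40]
    - [0, 0, 10, 0, 0.35, 0.7, 40]

```text
time_s: 12.95
position: [0.4511, -0.0953, 0.0957]
orientation: [0.0, 0.248, 0.969, -0.0]
ft_force: [-1.2, -1.1, 4.2]
opening: 0.0546
gripper_force: 11.8
```

```bash
python3 st.py
```

```text
[ 0.4511 -0.0953  0.0957] [-1.2 -1.1  4.2] [-0.332  0.18   0.044] yaw 151.3 j7 0.56 12.95
```

Running smoothly: the force is steady and the torque low.

Call:
servo_tool:
  plan:
    - [0, 0, 2.5, 0, 0.1, 0.2, 40]
    - [0, 0, 5, 0, 0.2, 0.4, 40]
    - [0, 0, 7.5, 0, 0.3, 0.5, 40]
    - [0, 0, 10, 0, 0.35, 0.7, 40]

```text
time_s: 13.35
position: [0.4513, -0.095, 0.095]
orientation: [0.0, 0.332, 0.943, -0.0]
ft_force: [-0.8, -0.4, 4.5]
opening: 0.0547
gripper_force: 11.8
```

Call:
servo_tool:
  plan:
    - [0, 0, 2.5, 0, 0.1, 0.2, 40]
    - [0, 0, 5, 0, 0.2, 0.4, 40]
    - [0, 0, 7.5, 0, 0.3, 0.5, 40]
    - [0, 0, 10, 0, 0.35, 0.7, 40]

```text
time_s: 13.75
position: [0.4515, -0.0947, 0.0942]
orientation: [0.0, 0.413, 0.911, -0.0]
ft_force: [-0.6, -1.1, 3.5]
opening: 0.0549
gripper_force: 11.8
```

```bash
python3 st.py
```

```text
[ 0.4515 -0.0947  0.0942] [-0.6 -1.1  3.5] [-0.357  0.167  0.045] yaw 131.3 j7 0.3 13.75
```

Call:
servo_tool:
  plan:
    - [0, 0, 2.5, 0, 0.1, 0.2, 40]
    - [0, 0, 5, 0, 0.2, 0.5, 40]
    - [0, 0, 7.5, 0, 0.3, 0.7, 40]
    - [0, 0, 10, 0, 0.35, 0.9, 40]

```text
time_s: 14.15
position: [0.4519, -0.0944, 0.0934]
orientation: [0.001, 0.49, 0.872, 0.0]
ft_force: [-0.7, -2.0, 4.7]
opening: 0.0547
gripper_force: 11.7
```

Call:
servo_tool:
  plan:
    - [0, 0, 2, 0, 0.1, 0.2, 40]
    - [0, 0, 4, 0, 0.15, 0.4, 40]
    - [0, 0, 6, 0, 0.2, 0.5, 40]

```text
time_s: 14.45
position: [0.4521, -0.0941, 0.0928]
orientation: [0.0, 0.536, 0.844, 0.0]
ft_force: [-0.4, -1.2, 4.3]
opening: 0.0545
gripper_force: 11.7
```

```bash
python3 st.py
```

```text
[ 0.4521 -0.0941  0.0928] [-0.4 -1.2  4.3] [-0.381  0.14   0.08 ] yaw 115.2 j7 0.09 14.45
```

Turned 64°. I'll ease on to the stop in 3° bits, watching the z-moment.

Call:
servo_tool:
  plan:
    - [0, 0, 1.5, 0, 0.05, 0.1, 40]
    - [0, 0, 3, 0, 0.1, 0.2, 40]
    - [0, 0, 4, 0, 0.15, 0.3, 40]

```text
time_s: 14.75
position: [0.4522, -0.094, 0.0924]
orientation: [0.0, 0.564, 0.825, 0.0]
ft_force: [-0.1, -0.9, 3.9]
opening: 0.0544
gripper_force: 11.7
```

```bash
python3 st.py
```

```text
[ 0.4522 -0.094   0.0924] [-0.1 -0.9  3.9] [-0.322 -0.029  0.06 ] yaw 111.3 j7 0.04 14.75
```

Call:
servo_tool:
  plan:
    - [0, 0, 1.5, 0, 0.05, 0.1, 40]
    - [0, 0, 3, 0, 0.1, 0.2, 40]
    - [0, 0, 4, 0, 0.15, 0.3, 40]

```text
time_s: 15.05
position: [0.4518, -0.0939, 0.092]
orientation: [-0.0, 0.593, 0.805, -0.0]
ft_force: [-0.8, -0.1, 4.2]
opening: 0.0549
gripper_force: 11.7
```

```bash
python3 st.py
```

```text
[ 0.4518 -0.0939  0.092 ] [-0.8 -0.1  4.2] [-0.175  0.116  0.095] yaw 107.3 j7 -0.01 15.05
```

Call:
servo_tool:
  plan:
    - [0, 0, 1.5, 0, 0.05, 0.1, 40]
    - [0, 0, 3, 0, 0.1, 0.2, 40]
    - [0, 0, 4, 0, 0.15, 0.2, 40]

```text
time_s: 15.35
position: [0.452, -0.0938, 0.0918]
orientation: [-0.0, 0.621, 0.784, -0.0]
ft_force: [-1.4, -0.3, 4.4]
opening: 0.0543
gripper_force: 11.6
```

```bash
python3 st.py
```

```text
[ 0.452  -0.0938  0.0918] [-1.4 -0.3  4.4] [-0.135  0.089  0.345] yaw 103.3 j7 -0.06 15.35
```

Torque jumped to 0.345 N·m after 76°, 4.5 mm down. This is the stop, so I let go and rise.

Call:
servo_tool:
  plan:
    - [0, 0, -1, 0, 0, -0.5, 50]
    - [0, 0, -1, 0, 0, -0.5, 65]
    - [0, 0, -1, 0, 0, -0.5, 80]
    - [0, 0, -1, 0, 0, -0.5, 80]
    - [0, 0, -1, 0, 0, -0.5, 80]

```text
time_s: 15.85
position: [0.452, -0.0939, 0.0921]
orientation: [-0.0, 0.613, 0.79, 0.0]
ft_force: [0.4, -0.4, 0.0]
opening: 0.0798
gripper_force: 0.0
```

Call:
servo_tool:
  plan:
    - [0, 0, 0, 0, 0, -10, 80]
    - [0, 0, 0, 0, 0, -40, 80]
    - [0, 0, 0, 0, 0, -80, 80]
    - [0, 0, 0, 0, 0, -120, 80]
    - [0, 0, 0, 0, 0, -120, 80]

```text
time_s: 16.35
position: [0.4555, -0.094, 0.2173]
orientation: [0.004, 0.613, 0.79, 0.002]
ft_force: [-0.3, -0.2, -1.0]
opening: 0.0798
gripper_force: 0.0
```

```bash
python3 st.py; python3 - <<'E'
from h import *
def proj(n,p):
    c=optics.get_calibration(n);q=np.array(c['world_to_cam'])@np.r_[p,1];return np.round([c['cx']+c['fx']*q[0]/-q[2],c['cy']-c['fy']*q[1]/-q[2]],1)
K=[]
for n,x,y in(("scene",310,190),("side",290,150)):
    im=optics.snapshot(n);print(n,blobs(im,(105,100,40),(128,255,255),100),proj(n,[.452,-.0965,.1025]))
    K.append(im[y:y+120,x:x+120,::-1])
cv2.imwrite("pics/c6.png",cv2.resize(np.hstack(K),(800,400),interpolation=cv2.INTER_CUBIC))
E
```

```text
[ 0.4555 -0.094   0.2173] [-0.3 -0.2 -1. ] [-0.047 -0.151  0.027] yaw 104.3 j7 0.11 16.35
scene [(array([554.4, 125.6]), [517, 109, 65, 35, 673]), (array([367.1, 253.3]), [355, 240, 26, 28, 561]), (array([324.7, 327.8]), [309, 310, 33, 37, 1010])] [366.3 253.4]
side [(array([351. , 208.6]), [338, 196, 27, 27, 626]), (array([ 92.2, 260.3]), [89, 253, 8, 17, 107]), (array([386.7, 291.3]), [368, 272, 39, 40, 1242])] [351.6 208.6]
```

View pics/c6.png

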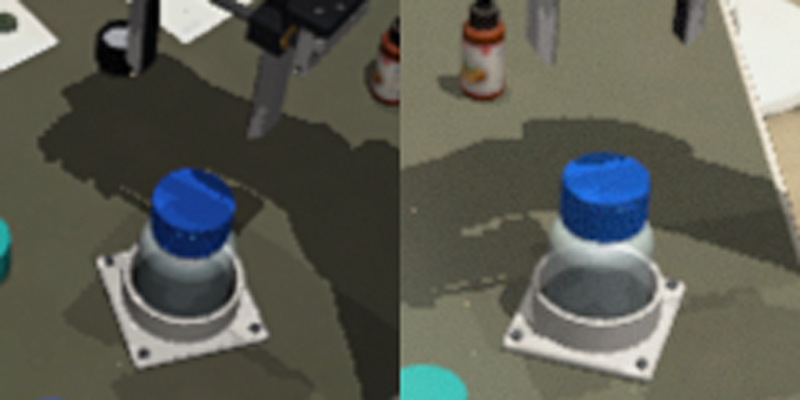

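The cap sits straight and low on the jar: its blob centre is at (367,253) in scene and (351,208.6) in side, matching the fully-home height. The gripper is clear, so I'm handing in.

```bash
python3 -c "
from cell import arm
print(arm.close_job())"
```

```text
the job is handed in; nothing more can be done
None
```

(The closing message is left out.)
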